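Tighten the four knobs of the glue-up press crosswise in two rounds

TASK

The freshly glued blanks in the sloping press are only finger tight: tighten its four bar knobs clockwise, crosswise and in two rounds, so that the pressing board goes down evenly. In the first round turn every knob about halfway to tight, always following a knob with the one diagonally opposite; only when all four have had this, go round again in the same crosswise manner until every knob is firmly home. Leave the things standing about where they are.

Things in the scene. Friction and masses are not known exactly. Their poses are not given: they have to be found in the camera images.
- bed: bed of the glue-up press: plywood plate 210 x 250 x 18 mm sloping 0.436 rad (25 degrees) up away from the robot on a wooden stand that does not shift. Origin: middle of its underside, 83 mm above the table. x runs up the slope, y across it to the left, z square to the slope, up and back towards the robot: the direction of the four studs, the axis of the knobs; come on to the knobs along it
- board: pressing board, 190 x 230 x 18 mm, spring-lifted above the glued blanks, under the four knobs; origin at its centre, axes like the bed's. Its top face is 9 mm above this origin and 53 mm above the bed's origin along z; the knobs push it down by up to 2.7 mm
- knob_low_left_grip (a point): middle of the grip bar of the black knob at the lower edge of the slope (nearer the robot), left as seen from the robot (+y of the bed): bed x -60, y +88, z 80 mm (0 to 2.7 mm lower as it tightens), 27 mm above the board's top. Bar 52 long, 12 thick (grip across this), 28 mm high (14 above, 14 below this point), on a neck 15 mm thick, 10 mm long, and a 24 mm washer. Its diagonal partner is knob_high_right
- knob_low_right_grip (a point): middle of the grip bar of the black knob at the lower edge, right (-y of the bed): bed x -60, y -88, z 80 mm (0 to 2.7 mm lower as it tightens), 27 mm above the board's top. Bar 52 long, 12 thick (grip across this), 28 mm high (14 above, 14 below this point), on a neck 15 mm thick, 10 mm long, and a 24 mm washer. Its diagonal partner is knob_high_left
- knob_high_left_grip (a point): middle of the grip bar of the black knob at the upper edge of the slope (away from the robot), left: bed x +60, y +88, z 80 mm (0 to 2.7 mm lower as it tightens), 27 mm above the board's top. Bar 52 long, 12 thick (grip across this), 28 mm high (14 above, 14 below this point), on a neck 15 mm thick, 10 mm long, and a 24 mm washer. Its diagonal partner is knob_low_right
- knob_high_right_grip (a point): middle of the grip bar of the black knob at the upper edge, right: bed x +60, y -88, z 80 mm (0 to 2.7 mm lower as it tightens), 27 mm above the board's top. Bar 52 long, 12 thick (grip across this), 28 mm high (14 above, 14 below this point), on a neck 15 mm thick, 10 mm long, and a 24 mm washer. Its diagonal partner is knob_low_left
- knob_low_left (a joint): turn of this knob (rad), growing clockwise seen from above the bar (looking along the bed's -z). At 0 the bar lies along the bed's x; at q it has turned q clockwise from there. Starts at 0 to 0.5 (finger tight); halfway is about 1.05; at 2.1 (120 degrees) it is fully tight, against a dead stop. Friction 0.12 N m; it stays where it is left and sinks 1.3 mm per rad
- knob_low_right (a joint): turn of this knob (rad), growing clockwise seen from above the bar (looking along the bed's -z). At 0 the bar lies along the bed's x; at q it has turned q clockwise from there. Starts at 0 to 0.5 (finger tight); halfway is about 1.05; at 2.1 (120 degrees) it is fully tight, against a dead stop. Friction 0.12 N m; it stays where it is left and sinks 1.3 mm per rad
- knob_high_left (a joint): turn of this knob (rad), growing clockwise seen from above the bar (looking along the bed's -z). At 0 the bar lies along the bed's x; at q it has turned q clockwise from there. Starts at 0 to 0.5 (finger tight); halfway is about 1.05; at 2.1 (120 degrees) it is fully tight, against a dead stop. Friction 0.12 N m; it stays where it is left and sinks 1.3 mm per rad
- knob_high_right (a joint): turn of this knob (rad), growing clockwise seen from above the bar (looking along the bed's -z). At 0 the bar lies along the bed's x; at q it has turned q clockwise from there. Starts at 0 to 0.5 (finger tight); halfway is about 1.05; at 2.1 (120 degrees) it is fully tight, against a dead stop. Friction 0.12 N m; it stays where it is left and sinks 1.3 mm per rad
- spool: bystander, loose: wooden thread spool standing upright, 34 mm across, 52 mm high, close beside the press; origin under its middle
- binder_clip: bystander, loose: black binder clip lying flat, 42 mm wide, 18 mm high, wire loops 75 mm over all, in front of the press; origin under its middle
- awl: bystander, loose: awl lying along its own x, 140 mm long, wooden handle 28 mm thick, close beside the press; origin under it
- glue_bottle: bystander, loose: round red glue bottle with black cap, 60 mm across, 170 mm high; origin under its middle
- scissors: bystander, loose: big scissors lying flat, 195 mm long, 14 mm high; origin under the pivot region
- snap_box: bystander, loose: clear compartment box of snap fasteners, 105 x 175 mm, 28 mm high; origin under its middle
- beeswax_tin: bystander, loose: flat round aluminium tin, 62 mm across, 31 mm high; origin under its middle

How it is judged (in metres and radians):
On the way:
1. first round done: all four knobs have been turned about halfway (0.75 to 1.7 rad) (value of joint knob_low_left between 0.75 and 1.7 rad and value of joint knob_low_right between 0.75 and 1.7 rad and value of joint knob_high_left between 0.75 and 1.7 rad and value of joint knob_high_right between 0.75 and 1.7 rad), for 0.2 s.
At the end, for the whole second after the job is handed in: all four knobs are firmly tight, within about 0.2 rad (11 degrees) of their stop at 2.1 rad, and no longer turning (value of joint each of knob_low_left, knob_low_right, knob_high_left, knob_high_right above 1.9 rad and velocity of joint each of knob_low_left, knob_low_right, knob_high_left, knob_high_right below 0.1 rad/s); the robot touches nothing.
It fails at once if a knob is turned nearly tight (beyond 1.7 rad) while another has not yet had its first turn to about halfway (is below 0.75 rad) (value of joint any of knob_low_left, knob_low_right, knob_high_left, knob_high_right above 1.7 rad and value of joint any of knob_low_left, knob_low_right, knob_high_left, knob_high_right below 0.75 rad).
It fails at once if in the first round two neighbouring knobs, not a diagonal pair, are turned first (beyond 0.75 rad) while the two others are not ((value of joint each of knob_low_left, knob_low_right above 0.75 rad and value of joint each of knob_high_left, knob_high_right below 0.75 rad) or (value of joint each of knob_low_left, knob_high_left above 0.75 rad and value of joint each of knob_low_right, knob_high_right below 0.75 rad) or (value of joint each of knob_high_right, knob_low_right above 0.75 rad and value of joint each of knob_low_left, knob_high_left below 0.75 rad) or (value of joint each of knob_high_right, knob_high_left above 0.75 rad and value of joint each of knob_low_left, knob_low_right below 0.75 rad)).
It fails at once if in the second round two neighbouring knobs, not a diagonal pair, are tightened first (beyond 1.7 rad) while the two others are not ((value of joint each of knob_low_left, knob_low_right above 1.7 rad and value of joint each of knob_high_left, knob_high_right below 1.7 rad) or (value of joint each of knob_low_left, knob_high_left above 1.7 rad and value of joint each of knob_low_right, knob_high_right below 1.7 rad) or (value of joint each of knob_high_right, knob_low_right above 1.7 rad and value of joint each of knob_low_left, knob_high_left below 1.7 rad) or (value of joint each of knob_high_right, knob_high_left above 1.7 rad and value of joint each of knob_low_left, knob_low_right below 1.7 rad)).
It fails at once if a bystander is pushed more than 40 mm from its place (distance of any of spool, binder_clip, awl, glue_bottle, scissors, snap_box, beeswax_tin from where it was at the start of the episode above 0.04 m).
It also fails if it takes over 72 s, if anything falls off the work surface, if the arm or the gripper's body presses on something with over 40 N, if the wrist force passes 120 N, or if a joint passes its speed limit or range.

ROBOT

A 6-joint arm with a two-finger parallel gripper is mounted at the origin on the work surface. World frame = base frame: x ahead of the robot, y to its left, z up, the work surface at z = 0. Lengths are in mm, angles in rad, forces in N, time in s.
With the tool pointing down it reaches from about 400 to 925 mm from the base axis. Payload 12.5 kg.
Tool frame: the origin (TCP) lies midway between the tips of the shut fingers; the grasp point (between the pads) lies 19 mm behind it (env.grip_depth is the distance from the TCP to the grasp point, in mm); z points along the fingers, y is the line along which they close (so a half turn about z gives the same grasp; the last joint's range is limited). The gripper opens to 95 mm and grips with 3 to 60 N. Pads are 20 mm wide; open, the fingers measure 119 mm over their backs; the gripper's body (75 mm by 180 mm) begins 59 mm behind the grasp point.
Start: joints at [-1.396, 0.491, 1.559, -0, 1.092, -0.106], TCP at [173.225, -600.533, 214.661] pointing down, gripper open.
Joint ranges: [-3.1, 3.1], [-0.84, 2.19], [0.05, 2.79], [-1.13, 4.28], [0.06, 2.93], [-2.69, 2.69]. Speed limits (rad/s): [2.22, 2.22, 2.79, 3.14, 3.14, 3.14].

INTERFACE

Orientations are given as [roll, pitch, yaw] about the fixed x, y, z axes, in that order (R = Rz(yaw) Ry(pitch) Rx(roll)).
In Python, from cell import monitor, viewer, order, env gives the robot as it stands.
- The arm moves only by the tool move_arm, never from a script. Its argument "moves" is one flat list of numbers, 4 for each row, row after row: the shift along the tool's x, y, z normalised to -1 to 1, where 1 is 0.15 m, then the turn about the tool's z normalised to -1 to 1, where 1 is pi/2 rad. A call has 1 to 10 rows; each row shifts and turns the commanded pose from where the row before left it, along the tool's axes as they then stand; what a row does not reach is not made up. A row lasts 1/8 s, in which the tool goes at most 62.5 mm and 10.7 degrees, less where a joint would pass 70% of its speed; a pose out of reach is approached as far as the arm can. A call with a number of a shift or a turn outside -1 to 1 is refused whole. A call with a gripper value outside its range is refused whole. "claw" is the finger opening in mm, from 0 to 95.1, set as the call begins (left out, the last holds). The fingers move at their own pace and stop on an object; the grip force is fixed at half the most. Time passes only in rows, so rows that do not move let the fingers close. It gives the time, the measured TCP pose, the force, the opening and the grip force at its end, in the units of the state.
- monitor.state(): the state, without advancing time (a new reading comes with each control period).
- viewer.read_camera(name): name is "scene" or "top" or "wrist"; returns the picture (420x560x3 uint8, red, green, blue); there is no depth.
- viewer.camera_info(name): a dict with "K" (3x3 intrinsics, pixels), "camera_from_world" (4x4, takes a point from world to camera coordinates). Camera axes: x right, y down, z forward; pixel columns grow to the right and rows downward; lengths in mm; the calibration is good to about 2 mm. A picture is of the moment at which its call begins: read the wrist's pose just before it. camera_info takes no time and is no camera call; for the wrist camera it gives the pose at the moment of the call.
- order.job_done(): hands the job in; it is judged then, once.
The state is a dict: "t": time; "joints": joint angles; "qvel": joint speeds; "tau": joint torques, N m; "eef_pos": TCP position; "tcp_rot": TCP orientation; "ft_force": force on the tool from outside, world axes, zero at the start; "moment": the same for the moment, N m; "opening": opening from 0.0 (shut) to 1.0 (fully open); "grip_force": force on a finger pad.
Only numpy, scipy, OpenCV 4.12 (cv2) and the standard library are available. Lean on these libraries where they do the work, as an engineer would, in place of code of your own. Each camera call takes 0.05 s, during which the arm holds its last target. There are 200 camera calls.

## Working session

There is one attempt and no reset: what is moved stays moved. The work goes in short steps, Python scripts to look and compute and a tool call to move; the robot and the scene stay as the last step left them, time stands still between calls to the robot, and variables do not carry over. Pictures are saved under pics/ and viewed, at most 10 in all, crops included, and the job is handed in when it is done.

Besides the shell and the picture viewer there is one more tool, called after "Call:" by a JSON object that holds its "fn" and its "kwargs", one argument or row to a line. move_arm: Moves the arm, as the interface text tells. Scaled input: -1 to 1 covers 0.15 m each way for a shift and pi/2 rad each way for a turn. Its arguments: {"type":"object","properties":{"moves":{"type":"array"},"claw":{"type":"number"}},"required":["moves"]}

```bash
ls; mkdir -p pics
python3 - <<'E'
from cell import monitor, viewer, order, env
import cv2, numpy as np
s=monitor.state(); print(s)
for n in ("scene","top"):
    im=viewer.read_camera(n); cv2.imwrite(f"pics/{n}0.png",im[:,:,::-1])
    i=viewer.camera_info(n); print(n,np.round(i["K"],1).tolist(),np.round(i["camera_from_world"],3).tolist())
i=viewer.camera_info("wrist");print(np.round(i["K"],1).tolist(),np.round(i["camera_from_world"],3).tolist())
a=cv2.imread("pics/top0.png");cv2.imwrite("pics/top0.png",a)
E
```

```text
pics
{'t': 0.0, 'joints': array([-1.39560031e+00,  4.91581430e-01,  1.55945520e+00, -9.81560544e-06,
        1.09168326e+00, -1.05604226e-01]), 'qvel': array([-0.00065561,  0.00170759, -0.00015205,  0.00179743, -0.00128007,
        0.00038021]), 'tau': array([ 1.54974863e-03, -6.12634993e+01, -2.58182073e+01,  6.92515704e-02,
        4.81827662e-02, -9.54538814e-05]), 'eef_pos': array([ 173.17744609, -600.27645263,  214.04617783]), 'tcp_rot': array([-3.14047078e+00, -1.10162981e-04,  2.80804713e-01]), 'ft_force': array([ 0.44340927, -0.20676194,  0.23948343]), 'moment': array([-0.04285515,  0.00892356, -0.02748568]), 'grip_force': 0.0, 'opening': 0.9988400915131406}
scene [[476.3, 0.0, 274.5], [0.0, 476.3, 207.8], [0.0, 0.0, 1.0]] [[0.165, 0.986, -0.004, -71.091], [0.673, -0.115, -0.731, -288.105], [-0.721, 0.118, -0.683, 1935.369], [0.0, 0.0, 0.0, 1.0]]
top [[399.9, 0.0, 284.1], [0.0, 399.9, 210.8], [0.0, 0.0, 1.0]] [[0.026, -1.0, 0.005, -46.081], [-0.991, -0.026, -0.133, 583.214], [0.134, -0.002, -0.991, 1076.486], [0.0, 0.0, 0.0, 1.0]]
[[347.6, 0.0, 282.8], [0.0, 347.6, 201.4], [0.0, 0.0, 1.0]] [[0.277, -0.961, -0.001, -624.796], [-0.922, -0.266, 0.281, -32.434], [-0.271, -0.077, -0.96, 391.935], [0.0, 0.0, 0.0, 1.0]]
```

View pics/top0.png

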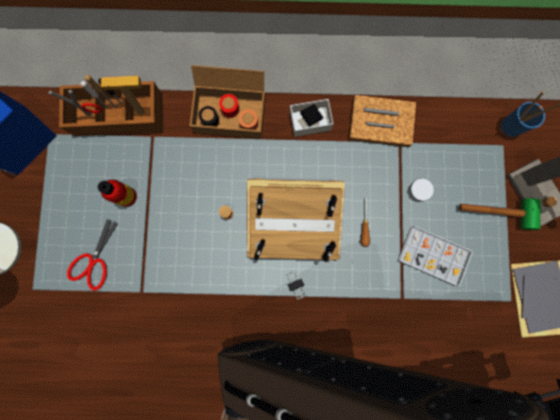

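View pics/scene0.png

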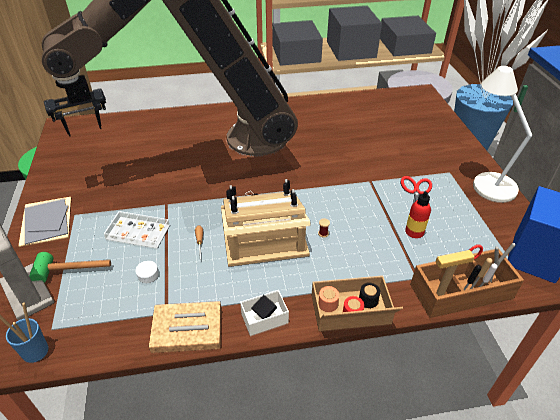

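```bash
cat > h.py <<'E'
import numpy as np, cv2
from cell import monitor, viewer, order, env
C,S=np.cos(.436),np.sin(.436)
KN={'LL':(-60,88),'LR':(-60,-88),'HL':(60,88),'HR':(60,-88)}
def ray(info,u,v,z):
    K=np.array(info["K"]);T=np.array(info["camera_from_world"]);R=T[:3,:3]
    o=-R.T@T[:3,3];d=R.T@np.linalg.inv(K)@[u,v,1];return o+d*(z-o[2])/d[2]
def proj(info,p):
    T=np.array(info["camera_from_world"]);q=T[:3,:3]@p+T[:3,3];q=np.array(info["K"])@q;return q[:2]/q[2]
def bed2w(pose,b):
    x0,y0,psi=pose;x,y,z=b
    h=C*x-S*z;c,s=np.cos(psi),np.sin(psi)
    return np.array([x0+c*h-s*y,y0+s*h+c*y,83+S*x+C*z])
E
python3 - <<'E'
from h import *
im=cv2.imread("pics/top0.png");i=viewer.camera_info("top")
m=(im.max(2)<70).astype(np.uint8);m[:185]=0;m[268:]=0;m[:,:245]=0;m[:,348:]=0
n,l,st,ce=cv2.connectedComponentsWithStats(m)
P=[];Q=[]
for k in range(1,n):
    if st[k,4]<25: continue
    u,v=ce[k];nm=('H' if v<230 else 'L')+('L' if u<295 else 'R')
    z=187 if nm[0]=='H' else 136
    w=ray(i,u,v,z);print(nm,st[k],ce[k].round(1),w.round(1))
    b=KN[nm];P.append((C*b[0]-S*84,b[1]));Q.append(w[:2])
P=np.array(P);Q=np.array(Q);print(np.linalg.norm(Q[:,None]-Q[None],axis=2).round(0))
pc=P-P.mean(0);qc=Q-Q.mean(0)
psi=np.arctan2((pc[:,0]*qc[:,1]-pc[:,1]*qc[:,0]).sum(),(pc*qc).sum());c,s=np.cos(psi),np.sin(psi)
t=Q.mean(0)-np.array([[c,-s],[s,c]])@P.mean(0);print("pose",t,psi)
for nm,b in KN.items(): print(nm,bed2w((*t,psi),(*b,80)).round(1))
a=cv2.resize(im[175:300,200:400],None,fx=4,fy=4,interpolation=2);cv2.imwrite("pics/top0c.png",a)
E
```

```text
HL [257 194   6  12  45] [259.6 199.6] [590.3  29.3 187. ]
HR [327 195   9  21 100] [331.  205.3] [ 580.9 -144.   187. ]
LL [254 240  11  21  78] [258.8 249.5] [471.4  30.4 136. ]
LR [322 242  13  19 117] [328.  250.9] [ 472.5 -143.6  136. ]
[[  0. 174. 119. 209.]
 [174.   0. 206. 108.]
 [119. 206.   0. 174.]
 [209. 108. 174.   0.]]
pose [564.25537081 -57.64973559] -0.018924643764221722
LL [477.8  32.  130.2]
LR [ 474.4 -144.   130.2]
HL [586.5  29.9 180.9]
HR [ 583.2 -146.   180.9]
```

View pics/top0c.png

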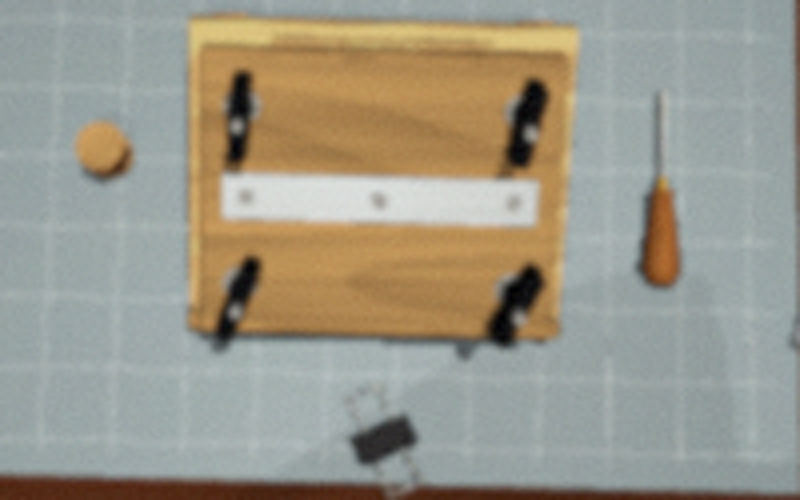

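Call:
{"fn": "move_arm", "kwargs": {
  "moves": [0,0,-0.3,0.1,0,0,-0.3,0.1,0.18,-0.31,-0.05,0,0.18,-0.31,-0.05,0,0.18,-0.31,-0.05,0,0.18,-0.31,-0.05,0,0.18,-0.31,0,0,0.18,-0.31,0,0,0.18,-0.31,0,0,0.18,-0.31,0,0],
  "claw": 0
}}

```text
t: 1.35
eef_pos: [402.1, -234.3, 334.6]
tcp_rot: [3.142, 0.0, -0.034]
ft_force: [0.8, -1.1, 0.1]
opening: 0.023
grip_force: 0.0
```

Call:
{"fn": "move_arm", "kwargs": {
  "moves": [0.2,-0.3,0,0,0.2,-0.3,0,0,0.2,-0.3,0,0,0.2,-0.3,0,0,0,0,0,0,0,0,0,0]
}}

```text
t: 2.1
eef_pos: [527.1, -60.2, 334.3]
tcp_rot: [3.141, 0.001, -0.033]
ft_force: [-0.3, -0.3, -0.6]
opening: 0.004
grip_force: 0.0
```

Run:
```python
from h import *
i=viewer.camera_info("wrist")
im=viewer.read_camera("wrist"); cv2.imwrite("pics/w1.png",im[:,:,::-1])
s=monitor.state(); print(s["t"],s["eef_pos"],s["tcp_rot"],s["opening"]);np.savez("w1.npz",**i)
```

```text
2.15 [526.94299538 -60.66583774 334.45798061] [ 3.14137261e+00  5.58651696e-04 -3.38046272e-02] 0.002584479082094891
```

View pics/w1.png

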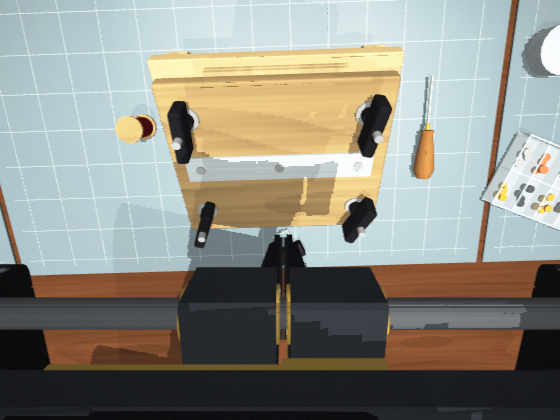

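```bash
cat >> h.py <<'E'
from scipy.optimize import least_squares
def fit(i,px,z=None):
    f=lambda p:np.concatenate([proj(i,bed2w(p[:3],(*KN[n],p[3] if z is None else z)))-px[n] for n in px])
    r=least_squares(f,[564,-58,-.02,97]);return r.x,r.fun.reshape(-1,2).round(1).tolist()
E
python3 - <<'E'
from h import *
i=dict(np.load("w1.npz"));im=cv2.imread("pics/w1.png")
px={'HL':(178,146),'HR':(378,138),'LL':(202,238),'LR':(361,231)}
g=im.max(2)
for n,(u,v) in px.items():  # refine: bright-ish grey cap inside the dark bar
    m=np.zeros_like(g);w=im[v-7:v+8,u-7:u+8].astype(int)
    k=((w.max(2)>90)&(w.max(2)-w.min(2)<25)).astype(np.uint8)
    nn,l,st,ce=cv2.connectedComponentsWithStats(k)
    j=[(abs(ce[t]-7).sum(),t) for t in range(1,nn) if st[t,4]>8];t=min(j)[1] if j else None
    if t: print(n,st[t],(ce[t]+[u-7,v-7]).round(1));px[n]=tuple(ce[t]+[u-7,v-7])
x,r=fit(i,px);print(x,r); x,r=fit(i,px,96);print(x,r)
d=((im.max(2)<75)*255).astype(np.uint8);d[255:]=0
cs,_=cv2.findContours(d,0,2)
for n in px:
    c=max([c for c in cs if cv2.contourArea(c)>60],key=lambda c:cv2.pointPolygonTest(c,tuple(map(float,px[n])),True));print(n,cv2.minAreaRect(c))
for n in KN: print(n,bed2w(x[:3],(*KN[n],80)).round(1))
for n in KN:
  print(n,[proj(i,bed2w(x[:3],(KN[n][0]+26*np.cos(q),KN[n][1]-26*np.sin(q),94))).round(0).tolist() for q in (0,.25,.5)],[proj(i,bed2w(x[:3],(KN[n][0]-26*np.cos(q),KN[n][1]+26*np.sin(q),94))).round(0).tolist() for q in (0,.25,.5)])
cv2.imwrite("pics/w1c.png",cv2.resize(im[40:260,130:420],(783,594),interpolation=2))
E
```

```text
HL [ 1  0 10 11 91] [176.5 143.7]
HR [ 2  0 10 13 97] [377.4 136.6]
LL [  3   0  12  15 110] [204.  238.1]
LR [ 2  1 13 14 98] [361.9 232. ]
[ 5.58916580e+02 -5.70277149e+01  7.77791560e-03  9.81933703e+01] [[0.5, 0.9], [0.3, -0.1], [-1.2, -0.5], [0.2, -0.4]]
[ 5.57607151e+02 -5.70060162e+01  7.77455093e-03  9.70000000e+01] [[1.2, 1.1], [-0.3, 0.1], [-0.8, -0.9], [-0.3, -0.8]]
HL ((183.1853485107422, 131.53170776367188), (62.71903991699219, 24.026002883911133), 77.90524291992188)
HR ((370.77764892578125, 124.28730010986328), (26.382274627685547, 62.7056999206543), 22.47943687438965)
LL ((204.28089904785156, 224.44940185546875), (12.592133522033691, 46.77077865600586), 12.994616508483887)
LR ((356.08172607421875, 217.80740356445312), (26.06789207458496, 46.798702239990234), 41.423667907714844)
LL [468.8  30.3 130.2]
LR [ 470.1 -145.7  130.2]
HL [577.5  31.2 180.9]
HR [ 578.9 -144.8  180.9]
LL [[199.0, 219.0], [205.0, 220.0], [211.0, 221.0]] [[208.0, 251.0], [202.0, 251.0], [196.0, 250.0]]
LR [[364.0, 213.0], [370.0, 213.0], [375.0, 215.0]] [[359.0, 246.0], [353.0, 245.0], [348.0, 244.0]]
HL [[171.0, 117.0], [179.0, 118.0], [186.0, 120.0]] [[185.0, 167.0], [178.0, 167.0], [171.0, 165.0]]
HR [[381.0, 108.0], [389.0, 109.0], [395.0, 111.0]] [[373.0, 160.0], [366.0, 159.0], [360.0, 158.0]]
```

View pics/w1c.png

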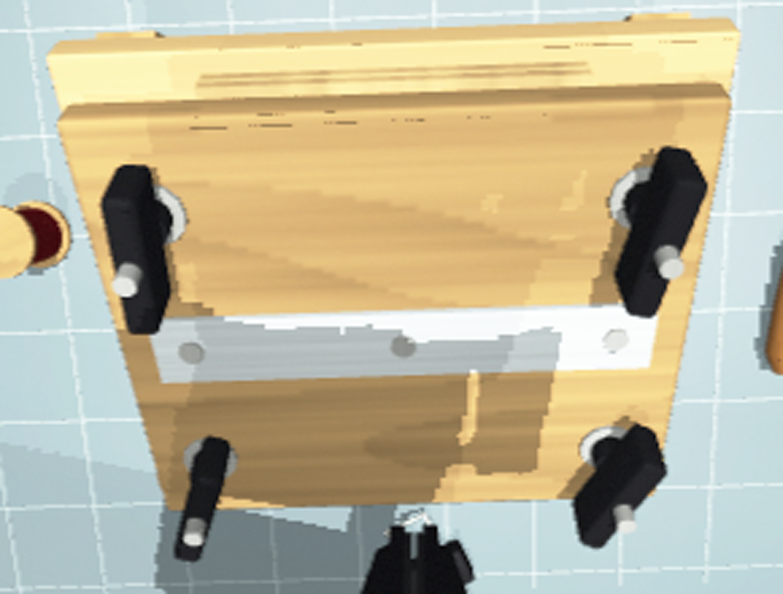

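Call:
{"fn": "move_arm", "kwargs": {
  "moves": [0,0,0,-0.028,0.26,0.18,0.2,0,0.26,0.18,0.2,0,0,0,0.3,0,0,0,0.3,0,0,0,0,0,0,0,0,0]
}}

```text
t: 3.02
eef_pos: [606.5, -114.2, 186.6]
tcp_rot: [3.141, -0.002, 0.01]
ft_force: [0.2, -0.4, 0.0]
opening: 0.006
grip_force: 0.0
```

Run:
```python
from h import *
i=viewer.camera_info("wrist")
im=viewer.read_camera("wrist"); cv2.imwrite("pics/w2.png",im[:,:,::-1])
s=monitor.state(); print(s["t"],s["eef_pos"],s["tcp_rot"]);np.savez("w2.npz",**i)
p=(561,-57,.01)
for z in (80,94,100): print(z,proj(i,bed2w(p,(60,-88,z))).round(),[proj(i,bed2w(p,(60+a*26*np.cos(.4),-88-a*26*np.sin(.4),z))).round().tolist() for a in (1,-1)])
print(proj(i,s["eef_pos"]).round())
```

```text
3.075 [ 606.66851771 -113.99018491  186.96509792] [ 3.14052041e+00 -3.05557971e-03  9.90174411e-03]
80 [336. 289.] [[359.0, 262.0], [315.0, 312.0]]
94 [339. 311.] [[364.0, 284.0], [317.0, 333.0]]
100 [340. 321.] [[366.0, 295.0], [318.0, 343.0]]
[282. 254.]
```

View pics/w2.png

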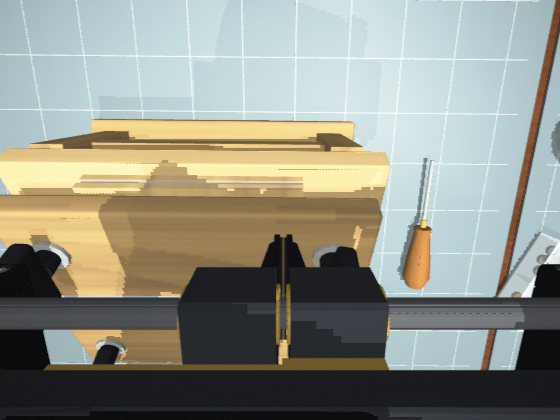

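Call:
{"fn": "move_arm", "kwargs": {
  "moves": [-0.013,0,0.02,0,0,0.065,0,0,0,0.065,0,0,0,0.065,0,0,0,0.065,0,0,0,0,0,0,0,0,0,0]
}}

```text
t: 3.95
eef_pos: [605.5, -152.4, 182.0]
tcp_rot: [-3.141, -0.003, 0.01]
ft_force: [5.3, 4.5, 1.1]
opening: 0.003
grip_force: 3.0
```

Call:
{"fn": "move_arm", "kwargs": {
  "moves": [0,-0.05,0,0,0,0,-0.3,0,0,0,-0.3,0]
}}

```text
t: 4.32
eef_pos: [604.0, -144.8, 272.4]
tcp_rot: [-3.141, 0.002, 0.011]
ft_force: [1.5, -0.9, -0.3]
opening: 0.005
grip_force: 0.0
```

Run:
```python
from h import *
i=viewer.camera_info("top")
im=viewer.read_camera("top")[:,:,::-1]; cv2.imwrite("pics/t2.png",im)
s=monitor.state(); print(s["t"],s["eef_pos"],s["tcp_rot"])
print(im[195:300:4,310:350:4].max(2))
j=viewer.camera_info("scene");im=viewer.read_camera("scene")[:,:,::-1];cv2.imwrite("pics/s2.png",im)
p=(561,-57,.01);print({n:(proj(i,bed2w(p,(*KN[n],94))).round().tolist(),proj(j,bed2w(p,(*KN[n],94))).round().tolist()) for n in KN})
a=cv2.resize(im[150:250,200:330],(780,600),interpolation=2);cv2.imwrite("pics/s2c.png",a)
```

```text
4.375 [ 605.67400601 -145.26348027  279.04661128] [ 3.13874308 -0.00686358  0.01068837]
[[111 117  49  59  68  75  79  91  87  89]
 [102  50  40  42  43  47  45  50  52  76]
 [ 65  38  31  49  46  36  32  33  43  44]
 [ 69  55  76  74  80  84  80  75  56  41]
 [ 54  64  76  78  82  85  84  84  87  86]
 [ 58  65  74  80  83  86  87  88  90  82]
 [ 65  69  76  82  81  82  88  89  86  87]
 [ 69  78  77  81  86  88  86  87  85  88]
 [ 78  79  79  84  83  85  86  91  86  87]
 [ 78  85  83  81  82  83  83  83  89  87]
 [ 83  82  85  88  84  89  85  83  85  84]
 [ 81  83  87  83  83  86  87  92  86  88]
 [ 80  81  83  88  87  85  82  87  88  90]
 [ 85  85  84  88  82  89  86  86  86  85]
 [ 82  85  86  89  86  85  87  87  86  88]
 [ 86  88  85  85  85  88  88  87  88  90]
 [ 86  84  89  87  87  85  91  88  86  90]
 [ 87  85  89  89  89  90  91  89  88  86]
 [ 89  85  84  90  88  93  84  89  91  88]
 [ 91  87  89  88  87  90  89  89  88  88]
 [ 84  86  91  89  88  90  89  87  87  87]
 [ 87  87  90  87  91  91  87  91  91  85]
 [ 92  88  90  89  90  90  89  89  86  85]
 [ 91  88  92  90  89  89  85  90  86  90]
 [ 91  88  90  91  89  85  92  83  86  87]
 [ 88  86  88  87  86  88  84  91  89  87]
 [ 91  88  93  95  92  84  87  90  90  89]]
{'LL': ([259.0, 252.0], [286.0, 182.0]), 'LR': ([329.0, 253.0], [230.0, 188.0]), 'HL': ([259.0, 205.0], [293.0, 192.0]), 'HR': ([332.0, 207.0], [233.0, 199.0])}
```

View pics/s2c.png

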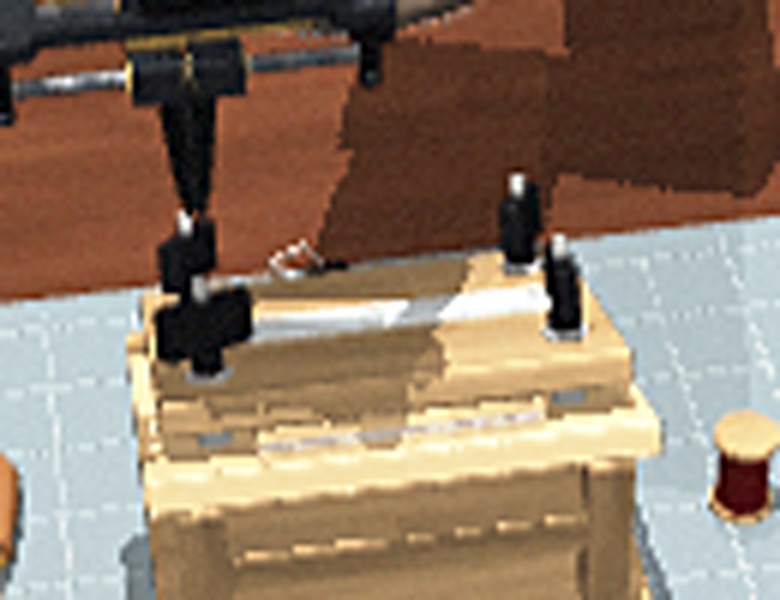

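Call:
{"fn": "move_arm", "kwargs": {
  "moves": [-0.148,-0.275,0,0,-0.148,-0.275,0,0,-0.148,-0.275,0,0,-0.148,-0.275,0,0,-0.148,-0.275,0,0,0,0,0.3,0,0,0,0.3,0,0,0,0.3,0,0,0,0,0,0,0,0,0]
}}

```text
t: 5.68
eef_pos: [491.7, 60.2, 137.7]
tcp_rot: [3.141, -0.001, 0.011]
ft_force: [0.3, 0.5, -0.1]
opening: 0.006
grip_force: 0.0
```

Call:
{"fn": "move_arm", "kwargs": {
  "moves": [0.015,0,0.03,0,0,0.067,0,0,0,0.067,0,0,0,0.067,0,0,0,0.067,0,0,0,0,0,0,0,0,0,0]
}}

```text
t: 6.55
eef_pos: [495.6, 19.2, 133.0]
tcp_rot: [3.141, -0.004, 0.01]
ft_force: [4.9, 0.2, 2.6]
opening: 0.002
grip_force: 2.5
```

Call:
{"fn": "move_arm", "kwargs": {
  "moves": [0,-0.05,0,0,0,0,-0.3,0,0,0,-0.3,0,0,0,-0.3,0]
}}

```text
t: 7.05
eef_pos: [493.3, 27.6, 268.5]
tcp_rot: [3.142, 0.001, 0.011]
ft_force: [1.0, 0.2, 0.1]
opening: 0.006
grip_force: 0.0
```

Call:
{"fn": "move_arm", "kwargs": {
  "moves": [0.242,-0.076,0,0,0.242,-0.076,0,0,0.242,-0.076,0,0,0,0,0.28,0,0,0,0.28,0,0,0,0,0,0,0,0,0]
}}

```text
t: 7.92
eef_pos: [602.9, 62.9, 184.7]
tcp_rot: [3.141, -0.001, 0.011]
ft_force: [1.0, 0.2, -0.2]
opening: 0.002
grip_force: 0.0
```

Call:
{"fn": "move_arm", "kwargs": {
  "moves": [0,0.07,0.01,0,0,0.07,0,0,0,0.07,0,0,0,0.07,0,0,0,0,0,0,0,0,0,0]
}}

```text
t: 8.68
eef_pos: [604.4, 20.3, 183.0]
tcp_rot: [3.141, -0.005, 0.01]
ft_force: [5.8, 1.8, 1.6]
opening: 0.004
grip_force: 2.9
```

Call:
{"fn": "move_arm", "kwargs": {
  "moves": [0,-0.05,0,0,0,0,-0.3,0,0,0,-0.3,0]
}}

```text
t: 9.05
eef_pos: [602.2, 28.4, 272.8]
tcp_rot: [3.142, 0.001, 0.011]
ft_force: [-0.1, -0.2, -0.2]
opening: 0.008
grip_force: 0.0
```

Call:
{"fn": "move_arm", "kwargs": {
  "moves": [-0.18,0.24,0,0,-0.18,0.24,0,0,-0.18,0.24,0,0,-0.18,0.24,0,0,0,0,0.31,0,0,0,0.31,0,0,0,0.31,0,0,0,0,0,0,0,0,0]
}}

```text
t: 10.18
eef_pos: [496.9, -116.9, 133.7]
tcp_rot: [3.141, -0.001, 0.011]
ft_force: [0.5, -0.2, 0.5]
opening: 0.004
grip_force: 0.0
```

Call:
{"fn": "move_arm", "kwargs": {
  "moves": [-0.01,0.065,0,0,0,0.065,0,0,0,0.065,0,0,0,0.065,0,0,0,0,0,0,0,0,0,0]
}}

```text
t: 10.92
eef_pos: [496.1, -156.5, 132.8]
tcp_rot: [3.14, -0.003, 0.01]
ft_force: [4.7, 0.0, 2.4]
opening: 0.002
grip_force: 2.4
```

Call:
{"fn": "move_arm", "kwargs": {
  "moves": [0,-0.05,0,0,0,0,-0.3,0,0,0,-0.3,0,0,0,-0.3,0,0.06,-0.19,-0.15,0,0.06,-0.19,-0.15,0,0.06,-0.19,-0.15,0,0,0,0,0,0,0,0,0]
}}

```text
t: 12.05
eef_pos: [520.4, -62.5, 333.6]
tcp_rot: [-3.142, 0.002, 0.011]
ft_force: [1.0, 1.1, -0.3]
opening: 0.004
grip_force: 0.0
```

Run:
```python
from h import *
i=viewer.camera_info("wrist")
im=viewer.read_camera("wrist")[:,:,::-1]; np.savez("w3.npz",**i)
s=monitor.state(); print(s["t"],s["eef_pos"],s["tcp_rot"])
p=(561,-57,.01)
a=cv2.resize(im[40:260,130:420],(783,594),interpolation=2)
for n,col in zip(KN,[(0,0,255),(0,255,0),(255,0,0),(255,0,255)]):
  for q in (.75,1.05,1.35):
    for e in (1,-1):
      u=proj(i,bed2w(p,(KN[n][0]+e*26*np.cos(q),KN[n][1]-e*26*np.sin(q),93)))
      v=(u-[130,40])*2.7;cv2.circle(a,tuple(int(t) for t in v),3,(0,255,0) if q==1.05 else (0,0,255),-1)
cv2.imwrite("pics/w3c.png",a)
```

```text
12.1 [520.44154804 -62.77820742 333.55641722] [-3.14147127e+00  2.14893474e-03  1.03382103e-02]
```

View pics/w3c.png

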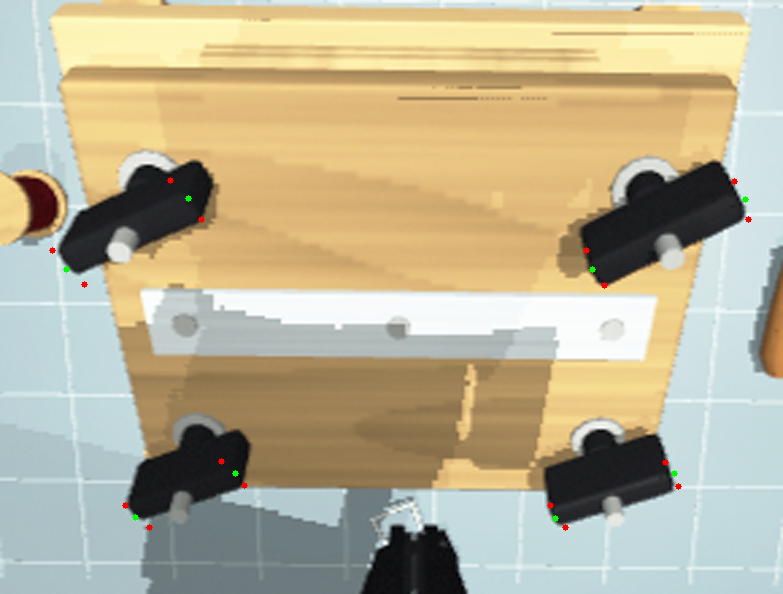

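Call:
{"fn": "move_arm", "kwargs": {
  "moves": [0.229,0.238,0.1,0,0.229,0.238,0.1,0,0.229,0.238,0.1,0,0,0,0.32,0,0,0,0.32,0,0,0,0,0,0,0,0,0]
}}

```text
t: 12.98
eef_pos: [625.8, -169.1, 195.1]
tcp_rot: [3.141, -0.001, 0.01]
ft_force: [0.1, -0.3, 1.0]
opening: 0.004
grip_force: 0.0
```

Call:
{"fn": "move_arm", "kwargs": {
  "moves": [-0.051,0,0.025,0,-0.051,0,0.025,0,-0.051,0,0.025,0,-0.051,0,0.025,0,-0.051,0,0.025,0,0,0,0,0,0,0,0,0]
}}

```text
t: 13.85
eef_pos: [588.6, -173.6, 176.9]
tcp_rot: [3.133, -0.007, 0.011]
ft_force: [2.3, -26.1, 4.5]
opening: 0.002
grip_force: 13.0
```

Call:
{"fn": "move_arm", "kwargs": {
  "moves": [0,0.06,0,0,0,0,-0.2,0,0,0,-0.2,0,0.12,-0.045,0,0,0.12,-0.045,0,0,0,0,0.15,0,0,0,0.14,0,0,0,0,0,0,0,0,0]
}}

```text
t: 14.98
eef_pos: [623.2, -164.0, 192.3]
tcp_rot: [3.141, -0.001, 0.011]
ft_force: [-0.1, 0.2, -0.9]
opening: 0.004
grip_force: 0.0
```

Run:
```python
from h import *
s=monitor.state(); print(s["t"],s["eef_pos"])
i=viewer.camera_info("scene");im=viewer.read_camera("scene")[:,:,::-1]; p=(561,-57,.01)
cv2.imwrite("pics/s4.png",im)
cv2.imwrite("pics/s4c.png",cv2.resize(im[150:250,200:330],(780,600),interpolation=2))
for n in ('HR','HL'):
  for q in (1.05,1.4,1.7,2.1): print(n,q,[((proj(i,bed2w(p,(KN[n][0]+e*26*np.cos(q),KN[n][1]-e*26*np.sin(q),93)))-[200,150])*6).round().tolist() for e in (1,-1)])
```

```text
14.975 [ 623.18249174 -164.00113335  192.31084764]
HR 1.05 [[153.0, 310.0], [242.0, 283.0]]
HR 1.4 [[145.0, 306.0], [250.0, 287.0]]
HR 1.7 [[144.0, 301.0], [252.0, 292.0]]
HR 2.1 [[150.0, 294.0], [247.0, 299.0]]
HL 1.05 [[517.0, 266.0], [597.0, 241.0]]
HL 1.4 [[508.0, 262.0], [607.0, 245.0]]
HL 1.7 [[504.0, 258.0], [611.0, 249.0]]
HL 2.1 [[508.0, 251.0], [608.0, 255.0]]
```

View pics/s4c.png

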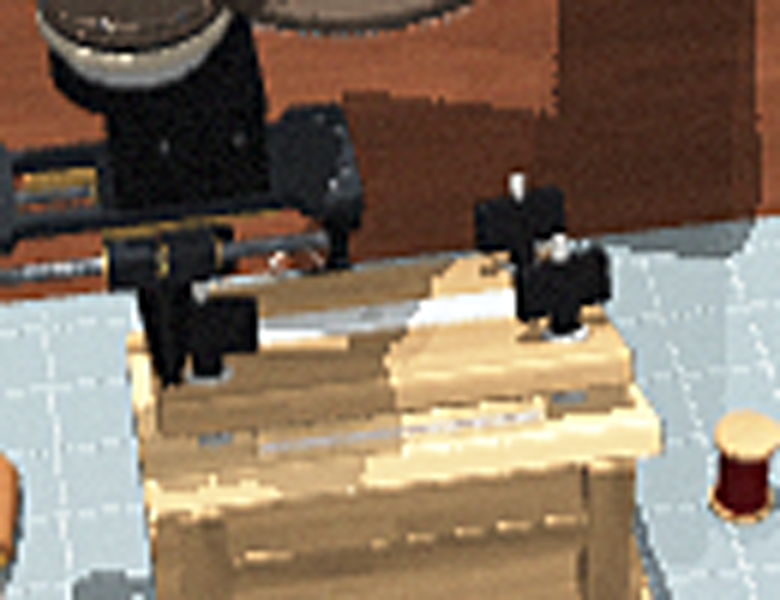

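Call:
{"fn": "move_arm", "kwargs": {
  "moves": [-0.044,0,0.021,0,-0.044,0,0.021,0,-0.044,0,0.021,0,-0.044,0,0.021,0,-0.044,0,0.021,0,0,0,0,0,0,0,0,0]
}}

```text
t: 15.9
eef_pos: [591.4, -164.4, 176.4]
tcp_rot: [3.141, -0.004, 0.01]
ft_force: [6.3, -0.2, 1.4]
opening: 0.002
grip_force: 2.9
```

Light contact; press on in small steps to the stop.

Call:
{"fn": "move_arm", "kwargs": {
  "moves": [-0.01,0,0.005,0,-0.01,0,0.005,0,0,0,0,0]
}}

```text
t: 16.27
eef_pos: [589.4, -164.6, 175.4]
tcp_rot: [3.14, -0.007, 0.01]
ft_force: [10.6, 0.9, 4.2]
opening: 0.002
grip_force: 4.5
```

Call:
{"fn": "move_arm", "kwargs": {
  "moves": [-0.01,0,0.005,0,-0.01,0,0.005,0,0,0,0,0]
}}

```text
t: 16.65
eef_pos: [588.4, -165.0, 175.1]
tcp_rot: [3.139, -0.012, 0.01]
ft_force: [18.2, 1.4, 7.2]
opening: 0.001
grip_force: 7.9
```

Call:
{"fn": "move_arm", "kwargs": {
  "moves": [-0.01,0,0.005,0,-0.01,0,0.005,0,0,0,0,0]
}}

```text
t: 17.02
eef_pos: [587.1, -165.9, 174.7]
tcp_rot: [3.136, -0.017, 0.01]
ft_force: [24.0, -1.3, 10.5]
opening: 0.003
grip_force: 11.5
```

Call:
{"fn": "move_arm", "kwargs": {
  "moves": [0.1,0,-0.05,0,0,0,-0.3,0,0,0,-0.3,0]
}}

```text
t: 17.4
eef_pos: [595.7, -164.1, 269.3]
tcp_rot: [-3.141, 0.001, 0.011]
ft_force: [-0.4, -0.4, 0.0]
opening: 0.006
grip_force: 0.0
```

Call:
{"fn": "move_arm", "kwargs": {
  "moves": [-0.139,-0.29,0,0,-0.139,-0.29,0,0,-0.139,-0.29,0,0,-0.139,-0.29,0,0,0,0,0.284,0,0,0,0.284,0,0,0,0.284,0,0,0,0,0,0,0,0,0]
}}

```text
t: 18.52
eef_pos: [511.4, 8.8, 142.1]
tcp_rot: [3.141, -0.001, 0.011]
ft_force: [0.3, -0.6, 0.2]
opening: 0.003
grip_force: 0.0
```

Call:
{"fn": "move_arm", "kwargs": {
  "moves": [-0.044,-0.001,0.022,0,-0.044,0,0.022,0,-0.044,0,0.022,0,-0.044,0,0.022,0,-0.044,0,0.022,0,0,0,0,0,0,0,0,0]
}}

```text
t: 19.4
eef_pos: [479.4, 7.8, 125.2]
tcp_rot: [3.14, -0.005, 0.011]
ft_force: [5.4, -6.9, 0.2]
opening: 0.006
grip_force: 4.0
```

Call:
{"fn": "move_arm", "kwargs": {
  "moves": [-0.01,0,0.005,0,-0.01,0,0.005,0,0,0,0,0]
}}

```text
t: 19.77
eef_pos: [478.0, 7.8, 124.3]
tcp_rot: [3.14, -0.009, 0.011]
ft_force: [11.1, -5.0, 4.1]
opening: 0.004
grip_force: 6.2
```

Call:
{"fn": "move_arm", "kwargs": {
  "moves": [-0.01,0,0.005,0,-0.01,0,0.005,0,0,0,0,0]
}}

```text
t: 20.15
eef_pos: [477.3, 7.6, 123.8]
tcp_rot: [3.139, -0.015, 0.01]
ft_force: [17.6, -3.9, 9.3]
opening: 0.002
grip_force: 9.4
```

Call:
{"fn": "move_arm", "kwargs": {
  "moves": [-0.01,0,0.005,0,-0.01,0,0.005,0,0,0,0,0]
}}

```text
t: 20.52
eef_pos: [476.6, 7.5, 123.3]
tcp_rot: [3.139, -0.02, 0.01]
ft_force: [23.9, -1.6, 13.5]
opening: 0.008
grip_force: 12.5
```

Call:
{"fn": "move_arm", "kwargs": {
  "moves": [0.1,0,-0.05,0,0,0,-0.3,0,0,0,-0.3,0,0,0,-0.3,0,0,0,0,0]
}}

```text
t: 21.15
eef_pos: [484.5, 8.7, 265.3]
tcp_rot: [3.141, -0.006, 0.011]
ft_force: [0.3, -0.4, -1.1]
opening: 0.002
grip_force: 0.0
```

Call:
{"fn": "move_arm", "kwargs": {
  "moves": [0.305,-0.005,0,0,0.305,-0.005,0,0,0.305,-0.005,0,0,0,0,0.243,0,0,0,0.243,0,0,0,0,0,0,0,0,0]
}}

```text
t: 22.02
eef_pos: [621.3, 12.5, 190.3]
tcp_rot: [3.141, -0.001, 0.011]
ft_force: [0.6, 0.3, 1.9]
opening: 0.005
grip_force: 0.0
```

Call:
{"fn": "move_arm", "kwargs": {
  "moves": [-0.044,0.005,0.02,0,-0.044,0,0.02,0,-0.044,0,0.02,0,-0.044,0,0.02,0,-0.044,0,0.02,0,0,0,0,0,0,0,0,0]
}}

```text
t: 22.9
eef_pos: [589.2, 10.6, 176.0]
tcp_rot: [3.14, -0.005, 0.011]
ft_force: [3.2, -4.4, 6.6]
opening: 0.003
grip_force: 3.7
```

Call:
{"fn": "move_arm", "kwargs": {
  "moves": [-0.01,0,0.005,0,-0.01,0,0.005,0,0,0,0,0]
}}

```text
t: 23.28
eef_pos: [588.2, 10.5, 175.6]
tcp_rot: [3.14, -0.01, 0.01]
ft_force: [10.3, -3.8, 9.9]
opening: 0.005
grip_force: 6.9
```

Call:
{"fn": "move_arm", "kwargs": {
  "moves": [-0.01,0,0.005,0,-0.01,0,0.005,0,0,0,0,0]
}}

```text
t: 23.65
eef_pos: [587.4, 10.5, 175.3]
tcp_rot: [3.14, -0.016, 0.01]
ft_force: [17.4, -3.7, 14.5]
opening: 0.007
grip_force: 10.3
```

Call:
{"fn": "move_arm", "kwargs": {
  "moves": [-0.01,0,0.005,0,-0.01,0,0.005,0,0,0,0,0]
}}

```text
t: 24.02
eef_pos: [586.6, 10.4, 175.0]
tcp_rot: [3.139, -0.022, 0.01]
ft_force: [25.4, -2.0, 17.5]
opening: 0.004
grip_force: 13.6
```

Call:
{"fn": "move_arm", "kwargs": {
  "moves": [0.1,0,-0.05,0,0,0,-0.3,0,0,0,-0.3,0,0,0,0,0]
}}

```text
t: 24.52
eef_pos: [594.7, 11.4, 270.9]
tcp_rot: [3.141, -0.006, 0.011]
ft_force: [-0.4, 0.1, -0.2]
opening: 0.008
grip_force: 0.0
```

Call:
{"fn": "move_arm", "kwargs": {
  "moves": [-0.132,0.295,0,0,-0.132,0.295,0,0,-0.132,0.295,0,0,-0.132,0.295,0,0,0,0,0.28,0,0,0,0.28,0,0,0,0.28,0,0,0,0,0,0,0,0,0]
}}

```text
t: 25.65
eef_pos: [517.0, -166.5, 142.5]
tcp_rot: [3.141, -0.001, 0.011]
ft_force: [0.4, 0.7, 0.7]
opening: 0.003
grip_force: 0.0
```

Call:
{"fn": "move_arm", "kwargs": {
  "moves": [-0.046,0,0.022,0,-0.046,0,0.022,0,-0.046,0,0.022,0,-0.046,0,0.022,0,-0.046,0,0.022,0,0,0,0,0,0,0,0,0]
}}

```text
t: 26.52
eef_pos: [483.9, -168.3, 125.9]
tcp_rot: [3.138, -0.005, 0.011]
ft_force: [5.2, -6.4, 2.6]
opening: 0.009
grip_force: 3.8
```

Call:
{"fn": "move_arm", "kwargs": {
  "moves": [-0.01,0,0.005,0,-0.01,0,0.005,0,0,0,0,0]
}}

```text
t: 26.9
eef_pos: [480.7, -168.1, 124.3]
tcp_rot: [3.139, -0.005, 0.011]
ft_force: [5.1, -5.1, 0.8]
opening: 0.005
grip_force: 3.7
```

Call:
{"fn": "move_arm", "kwargs": {
  "moves": [-0.01,0,0.005,0,-0.01,0,0.005,0,0,0,0,0]
}}

```text
t: 27.28
eef_pos: [478.7, -168.2, 123.2]
tcp_rot: [3.138, -0.007, 0.01]
ft_force: [9.7, -2.9, 2.4]
opening: 0.003
grip_force: 5.2
```

Call:
{"fn": "move_arm", "kwargs": {
  "moves": [-0.01,0,0.005,0,-0.01,0,0.005,0,0,0,0,0]
}}

```text
t: 27.65
eef_pos: [477.8, -168.5, 122.6]
tcp_rot: [3.137, -0.012, 0.01]
ft_force: [18.4, 1.4, 7.9]
opening: 0.005
grip_force: 8.4
```

Call:
{"fn": "move_arm", "kwargs": {
  "moves": [-0.01,0,0.005,0,-0.01,0,0.005,0,0,0,0,0]
}}

```text
t: 28.02
eef_pos: [476.7, -169.2, 122.1]
tcp_rot: [3.135, -0.017, 0.009]
ft_force: [24.4, -0.5, 12.7]
opening: 0.005
grip_force: 11.7
```

Call:
{"fn": "move_arm", "kwargs": {
  "moves": [0.1,0,-0.05,0,0,0,-0.3,0,0,0,-0.3,0,0,0,-0.3,0,0.08,-0.235,-0.16,0,0.08,-0.235,-0.16,0,0.08,-0.235,-0.16,0,0,0,0,0,0,0,0,0]
}}

```text
t: 29.15
eef_pos: [519.6, -60.8, 332.8]
tcp_rot: [3.142, 0.001, 0.011]
ft_force: [0.2, -0.1, -0.4]
opening: 0.006
grip_force: 0.0
```

Run:
```python
from h import *
i=viewer.camera_info("wrist")
im=viewer.read_camera("wrist")[:,:,::-1]
s=monitor.state(); print(s["t"],s["eef_pos"],s["ft_force"])
p=(561,-57,.01)
a=cv2.resize(im[40:260,130:420],(783,594),interpolation=2)
for n in KN:
  for q in (1.9,2.1):
    for e in (1,-1):
      u=proj(i,bed2w(p,(KN[n][0]+e*26*np.cos(q),KN[n][1]-e*26*np.sin(q),91.5)))
      v=(u-[130,40])*2.7;cv2.circle(a,tuple(int(t) for t in v),3,(0,255,0) if q==2.1 else (0,0,255),-1)
cv2.imwrite("pics/w5c.png",a)
```

```text
29.2 [519.50708808 -61.1345857  332.66641063] [ 1.13834202 -0.01862384  0.88687518]
```

View pics/w5c.png

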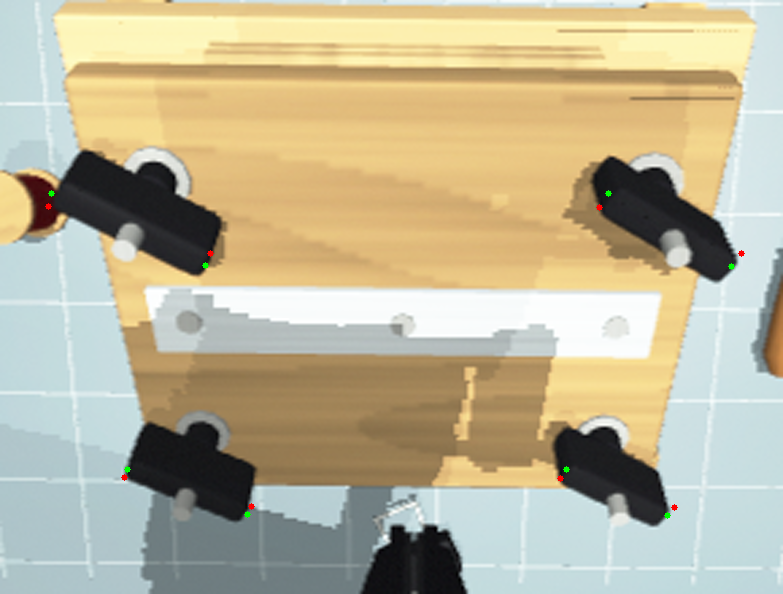

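```bash
python3 -c "
from cell import order
print(order.job_done())"
```

```text
the job is handed in; nothing more can be done
None
```

I handed in the job with all four knobs tightened crosswise in two rounds and pressed firmly against their stops. The last wrist picture shows every bar at about 2.1 rad, the arm is clear of everything, and the move never went near the bystanders (no verdict was returned).

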